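# Clear the bottle and shut the pod cabinet

## Task

The door of the small pod cabinet has been left open because the purple detergent bottle stands in its way. First lift the bottle out and set it down upright, without dropping it, so that it stands inside the shallow square drip tray; then swing the cabinet door fully shut. Do not disturb the other things on the shelf.

Things in the scene. Friction and masses are not known exactly. Their poses are not given: they have to be found in the camera images.
- bottle: Capped purple detergent bottle, 235 mm tall, round body 66 mm across up to 155 mm, then sloping in to a white round cap 42 mm across that takes up heights 200 to 235 mm; about 0.6 kg. Origin at the centre of its underside, z up its axis. It starts between the open door and the cabinet front.
- tray: Shallow square grey plastic drip tray, fixed, 140 x 140 mm outside, 14 mm high rim, 4 mm walls, floor 4 mm thick. Origin at the centre of its underside, x and y along its sides. It and the tin may have swapped places.
- cabinet: Small white plastic pod cabinet, fixed, 140 mm deep (x), 180 mm wide (y), 180 mm high. Origin at the centre of its underside; its open front is its -x side, 70 mm from the origin.
- door (a joint): Angle of the cabinet door in rad: 0 is fully shut, growing as it opens towards the cabinet's -x side, at most 1.95; it stays where it is left (light friction). White panel 170 mm wide, 10 mm thick, 5 to 175 mm above the shelf, hinged at the cabinet's -y side; a small pull 8 mm proud of its outer face sits near the free edge, 50 to 100 mm above the shelf.
- door_hinge (a point): Point on the door's upright hinge axis, 175 mm above the shelf. Its axes turn with the door: y runs along the door from the hinge to the free edge (172 mm away), -x points out of the door's outer face (the face to push to shut it), which lies at x = -10 mm; the inner face lies at x = 0.
- door_push (a point): Point on the door's outer face, 140 mm from the hinge axis and 140 mm above the shelf; same axes as door_hinge.
- tin: Round aluminium tin with twist lid, 93 mm across, 80 mm high; leave alone. Origin at the centre of its underside.
- scoop: White plastic scoop lying on the shelf, 150 mm long, 35 mm high; leave alone. Origin under it near the root of the handle, bowl towards its +x.
- brush: Black nylon scrubbing brush lying bristles down, 210 mm long, 36 mm high; leave alone. Origin under it where handle meets head, head towards its +x.
- softener: White flat-sided jug with grey cap, 70 x 120 mm, 212 mm high; leave alone. Origin at the centre of its underside.
- dosing_cup: Clear plastic cup, 68 mm across, 60 mm high; leave alone. Origin at the centre of its underside.
- jar: Closed glass jar, 70 mm across, 100 mm high; leave alone. Origin at the centre of its underside.
Not all that is in view belongs to the job. Of the things that look like the tray, the larger one is meant. What is shaped like the cabinet but turquoise is not meant.

How it is judged:
By the outcome, as a careful person would: the job done as asked, in the order asked, and still so for the second after the job is handed in, with the robot touching nothing.
It also fails if it takes over 64 s, if anything falls off the work surface, if the arm or the gripper's body presses on something with over 40 N, if the wrist force passes 120 N, or if a joint passes its speed limit or range.

## Robot

A 6-joint arm with a two-finger parallel gripper is mounted at the origin on the work surface. World frame = base frame: x ahead of the robot, y to its left, z up, the work surface at z = 0. Lengths are in mm, angles in rad, forces in N, time in s.
With the tool pointing down it reaches from about 325 to 875 mm from the base axis. Payload 4.4 kg.
Tool frame: the origin (TCP) lies between the finger pads; the fingertips stand 14 mm ahead of it and the grasp point (between the pads) lies 5 mm behind it; z points along the fingers, y is the line along which they close (so a half turn about z gives the same grasp; the last joint's range is limited). The gripper opens to 85 mm and grips with 20 to 120 N. Pads are 22 mm wide; open, the fingers measure 114 mm over their backs; the gripper's body (76 mm by 85 mm) begins 54 mm behind the grasp point. The pads swing forward as they close: fully open they stand 13 mm farther back than shut.
Start: joints at [-1.496, 0.207, 1.542, -0, 1.393, -0.15], TCP at [128.161, -560.537, 245.282] pointing down, gripper open.
Joint ranges: [-2.73, 2.73], [-0.86, 2.22], [0.23, 2.46], [-1.11, 4.25], [0.08, 2.63], [-2.82, 2.82]. Speed limits (rad/s): [2.79, 2.79, 3.14, 3.14, 3.14, 3.14].

## Interface

Orientations are given as a unit quaternion [x, y, z, w].
In Python, from station import r, cams gives the robot as it stands.
- The arm moves only by the tool step_arm, never from a script. Its argument "targets" is a list of rows, each a list of 7 numbers: the shift along the tool's x, y, z in units of 60 mm (1.0 is 60 mm), then the turn, a rotation vector about the tool's x, y, z in degrees, then the finger opening in mm, from 0 to 85.4. A call has 1 to 20 rows; each row is the pose to reach, as a shift and turn from the pose commanded when the call began, along the tool's axes at that moment; what a row does not reach only later rows make up. A row lasts 1/8 s, in which the tool goes at most 62.5 mm and 10.7 degrees, less where a joint would pass 70% of its speed; a pose out of reach is approached as far as the arm can. A call with a gripper value outside its range is refused whole. The fingers move at their own pace and stop on an object; "force" is the grip in N (left out, the last holds). Time passes only in rows, so rows that repeat a pose let the fingers close. It gives the time, the measured TCP pose, the force, the opening and the grip force at its end, in the units of the state.
- r.read_state(): the state, without advancing time (a new reading comes with each control period).
- cams.capture(name): name is "side" or "top"; returns the picture (400x640x3 uint8, red, green, blue); there is no depth.
- cams.calibration(name): a dict with "fovy" (degrees; the focal length in pixels is half the picture's height over the tangent of half this angle, whatever the lens; pixels are square), "cx", "cy" (the principal point, pixels), "R" (3x3) and "t" (3): a world point X has camera coordinates R X + t. Camera axes: x right, y down, z forward; pixel columns grow to the right and rows downward; lengths in mm; the calibration is good to about 2 mm. A picture is of the moment at which its call begins. calibration takes no time and is no camera call.
- r.hand_in(): hands the job in; it is judged then, once.
Trained networks look in the newest picture that a camera, given by its name, has taken for a name from the list of things; names that differ only in an ending like _2 or _b are one class to them, and where a whole thing is asked for, a point or a joint stands for the part that bears it (a point fixed in the world has none). Each returns a list of dicts, best first, with "score" (0 to 1); they miss things now and then, are a little off and sometimes report something else, mostly with a low value. They report only what shows in the picture. A call takes as long as a camera call. They do not tell look-alikes from the thing itself.
- cams.recognise(camera, query): "rect" ([left, top, right, bottom] in pixels, round what is visible of it).
- cams.outline_of(camera, query): "region" (400x640 bool, what is visible of it) and "rect" ([left, top, right, bottom] in pixels, round what is visible of it).
The state is a dict: "time_s": time; "joints": joint angles; "joint_velocities": joint speeds; "joint_efforts": joint torques, N m; "tcp_pos": TCP position; "orientation": TCP orientation; "ft_force": force on the tool from outside, world axes, zero at the start; "wrist_torque": the same for the moment, N m; "grip_width": finger opening in mm; "gripper_force": force on a finger pad.
Only numpy, scipy, OpenCV 4.12 (cv2) and the standard library are available. Lean on these libraries where they do the work, as an engineer would, in place of code of your own. Each camera call takes 0.05 s, during which the arm holds its last target. There are 200 camera calls.

## Working session

There is one attempt and no reset: what is moved stays moved. The work goes in short steps, Python scripts to look and compute and a tool call to move; the robot and the scene stay as the last step left them, time stands still between calls to the robot, and variables do not carry over. Pictures are saved under pics/ and viewed, at most 10 in all, crops included, and the job is handed in when it is done.

Besides the shell and the picture viewer there is one more tool, called after "Emit:" by a JSON object that holds its "api" and its "payload". step_arm: Moves the arm, as the interface text tells. Its arguments: {"type":"object","properties":{"targets":{"type":"array","items":{"type":"array","items":{"type":"number"}}},"force":{"type":"number"}},"required":["targets"]}

```bash
mkdir -p pics; ls
python3 - <<'E'
from station import r,cams
import cv2
for c in("side","top"):
    im=cams.capture(c); cv2.imwrite(f"pics/{c}0.png",im[:,:,::-1])
    k=cams.calibration(c); print(c,k)
    for q in("bottle","tray","cabinet","door","tin","softener","jar"):
        print(q,[(round(d["score"],2),[round(v) for v in d["rect"]]) for d in cams.recognise(c,q)][:3])
s=r.read_state();print(s["time_s"],s["tcp_pos"],s["orientation"])
E
```

```text
pics
side {'fovy': 57.95968677820351, 'cx': 322.2371668453435, 'cy': 200.47533612942038, 'R': array([[-0.75579971, -0.65461514,  0.01567833],
       [-0.33953338,  0.37131746, -0.8641993 ],
       [ 0.55989631, -0.6584849 , -0.50290533]]), 't': array([325.11668305, 342.91147939, 873.71818398])}
bottle [(0.58, [304, 173, 322, 242])]
tray [(0.68, [265, 325, 320, 374]), (0.65, [230, 271, 299, 325])]
cabinet [(0.82, [248, 164, 357, 238])]
door [(0.81, [320, 179, 354, 235]), (0.63, [447, 188, 478, 213])]
tin [(0.98, [198, 244, 230, 283])]
softener [(0.89, [327, 141, 355, 186]), (0.61, [354, 219, 404, 255])]
jar [(0.91, [366, 169, 383, 200])]
top {'fovy': 43.683673872740044, 'cx': 327.8001785018205, 'cy': 195.66221848562662, 'R': array([[ 2.54991852e-02, -9.99674820e-01,  2.16297205e-04],
       [-9.97215862e-01, -2.54516288e-02, -7.00909322e-02],
       [ 7.00736451e-02,  1.57156666e-03, -9.97540583e-01]]), 't': array([-124.97376419,  522.08118695, 1462.55136714])}
bottle [(0.69, [311, 167, 335, 197])]
tray [(0.91, [175, 259, 212, 294]), (0.56, [197, 192, 248, 242])]
cabinet [(0.62, [391, 266, 471, 329]), (0.57, [287, 98, 358, 219])]
door [(0.83, [409, 322, 463, 331]), (0.59, [350, 156, 358, 217])]
tin [(0.59, [186, 136, 225, 171])]
softener [(0.92, [408, 116, 461, 160])]
jar [(0.81, [440, 172, 473, 192])]
0.8 [ 128.18430379 -560.54294174  245.30441556] [9.93688822e-01 1.12171851e-01 1.32438117e-05 3.00965092e-05]
```

View pics/side0.png

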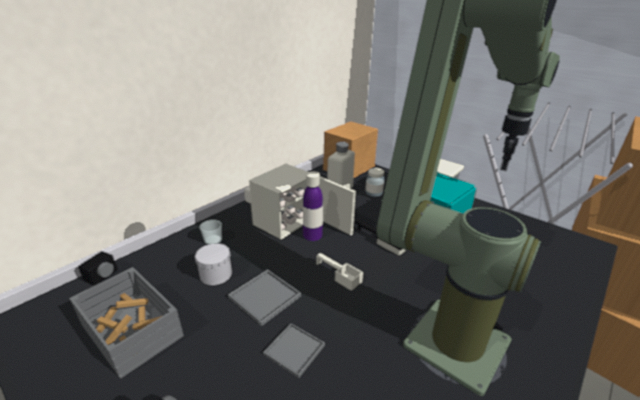

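View pics/top0.png

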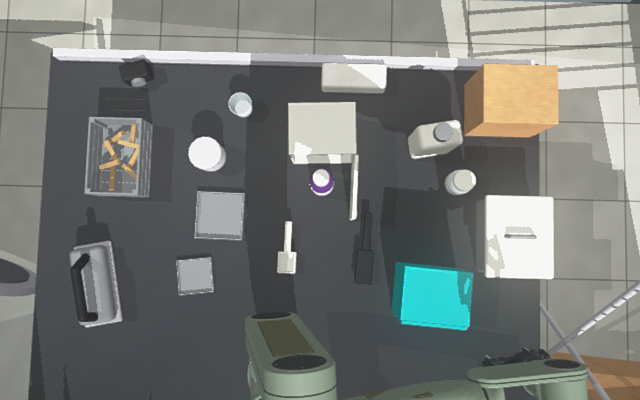

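The side view shows the bottle at about (313,208) in front of the open cabinet. In the top view the bottle is at (321,182), the open door edge-on at (354,187) and the large tray at (219,216), with the smaller decoy tray at (195,275).

```bash
cat > h.py <<'E'
import numpy as np, cv2
from station import r,cams
def ray(c,u,v):
    k=cams.calibration(c); f=200/np.tan(np.radians(k["fovy"]/2))
    R=k["R"]; o=-R.T@k["t"]; d=R.T@np.array([(u-k["cx"])/f,(v-k["cy"])/f,1]); return o,d
def atz(c,u,v,z):
    o,d=ray(c,u,v); return o+d*(z-o[2])/d[2]
def proj(c,X):
    k=cams.calibration(c); f=200/np.tan(np.radians(k["fovy"]/2))
    p=k["R"]@np.array(X,float)+k["t"]; return np.array([f*p[0]/p[2]+k["cx"],f*p[1]/p[2]+k["cy"]])
E
python3 - <<'E'
from h import *
np.set_printoptions(precision=1,suppress=True)
for c in("top","side"):
    im=cams.capture(c)
    x,y,w,h=(170,90,200,150) if c=="top" else (220,150,160,120)
    cv2.imwrite(f"pics/{c}1.png",cv2.resize(im[y:y+h,x:x+w,::-1],None,fx=4 if c=="top" else 5,fy=4 if c=="top" else 5,interpolation=cv2.INTER_CUBIC))
    for q in("bottle","tray","door"):
        for d in cams.outline_of(c,q)[:2]:
            m=d["region"].astype(np.uint8); p=cv2.findNonZero(m)
            b=cv2.boxPoints(cv2.minAreaRect(p)); print(c,q,round(d["score"],2),d["rect"],b.tolist())
            if q=="tray": q4=[atz(c,*e,14)[:2] for e in b]; print(q4,"ctr",np.mean(q4,0),[np.linalg.norm(q4[i]-q4[i-1]) for i in range(4)])
E
```

```text
top bottle 0.8 [309.7, 166.7, 333.2, 196.3] [[309.0, 168.0], [332.0, 168.0], [332.0, 195.0], [309.0, 195.0]]
top tray 0.74 [176.7, 255.9, 210.8, 293.2] [[175.28965759277344, 259.4758605957031], [211.28965759277344, 256.4758605957031], [214.2137908935547, 291.5655212402344], [178.2137908935547, 294.5655212402344]]
[array([325.3, 333.3]), array([336.8, 227.5]), array([234.6, 214.7]), array([223.3, 319.9])] ctr [280.  273.9] [np.float64(102.9045325411659), np.float64(106.40875269537888), np.float64(102.93882573421547), np.float64(105.89113001585757)]
top tray 0.71 [197.6, 193.4, 246.9, 242.1] [[193.47140502929688, 237.68629455566406], [195.44021606445312, 190.4350128173828], [244.23049926757812, 192.4679412841797], [242.26168823242188, 239.71922302246094]]
[array([390.7, 282.5]), array([530.9, 282.9]), array([528.6, 137.4]), array([388.3, 138. ])] ctr [459.6 210.2] [np.float64(144.55422221062003), np.float64(140.294461488047), np.float64(145.51725776200996), np.float64(140.24272187600522)]
top door 0.96 [345.5, 155.1, 358.6, 223.0] [[347.8109130859375, 219.9158172607422], [350.354492187
[... 1234 characters left out ...]
875], [256.642333984375, 331.79058837890625]]
[array([525.6, 281.9]), array([550. ,  94.3]), array([377.1, 144.7]), array([374.4, 307.3])] ctr [456.8 207.1] [np.float64(153.33955498415887), np.float64(189.20592968424657), np.float64(180.0726000108067), np.float64(162.57986564350168)]
side door 0.91 [321.3, 178.7, 354.8, 236.5] [[314.89410400390625, 231.37644958496094], [319.0999755859375, 176.6999969482422], [356.95294189453125, 179.6117706298828], [352.7470703125, 234.28822326660156]]
side door 0.8 [449.3, 188.4, 476.9, 212.7] [[448.08001708984375, 205.4400177001953], [473.84002685546875, 186.12001037597656], [482.96002197265625, 198.28001403808594], [457.20001220703125, 217.6000213623047]]
```

View pics/top1.png

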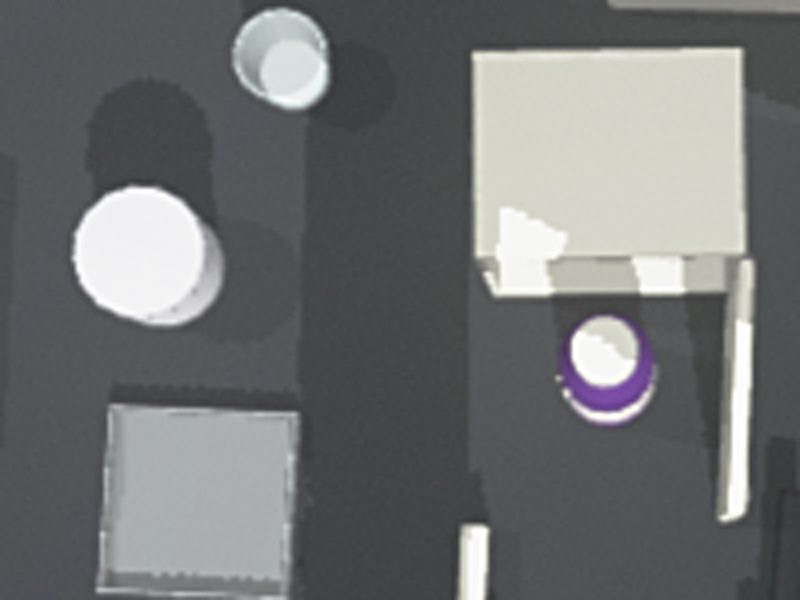

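View pics/side1.png

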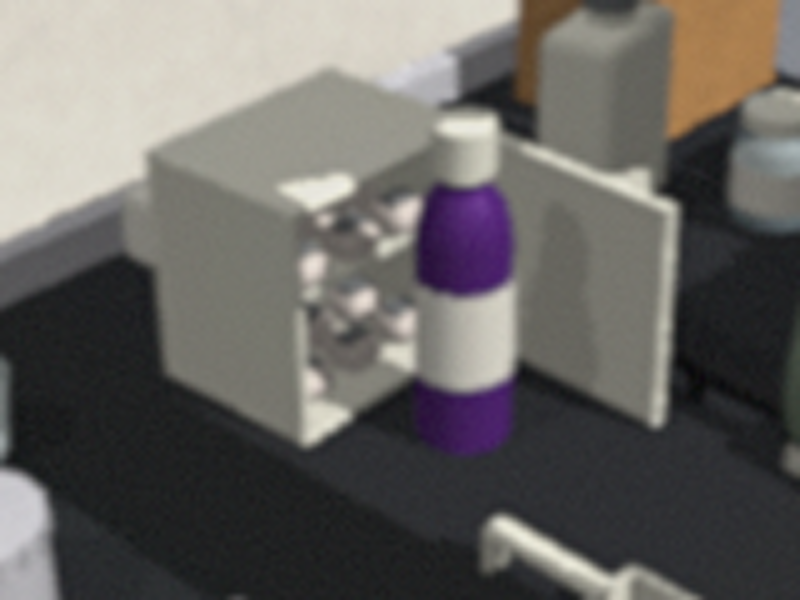

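The crops put the cap top centre at top-view pixel (321,178) and the door's top edge running from about (358,155) to (357,219). The bottle stands upright and clear of the door.

Run:
```python
from h import *
np.set_printoptions(precision=1,suppress=True)
cap=atz("top",321,178,235); print("cap",cap)
# side cap top ellipse centre, base centre
print("cap side",atz("side",220+467/5,150+125/5,235)," base", atz("side",220+464/5,150+437/5,0))
for n,p in dict(hinge_out=(753,262),free_out=(748,516),free_in=(724,519),hin=(727,262)).items():
    print(n,atz("top",170+p[0]/4,90+p[1]/4,175))
for n,p in dict(bl=(472,52),br=(742,48),fl=(474,256),fr=(744,256)).items(): print("cab",n,atz("top",170+p[0]/4,90+p[1]/4,180))
print("side door free top",atz("side",220+677/5,150+207/5,175),"cab fl",atz("side",220+302/5,150+213/5,180))
print("turq",[atz("top",*p,180)[:2] for p in((397,263),(472,268),(468,329))])
print("scoop",atz("top",287,222,20),"brush",atz("top",364,200,20))
s=r.read_state(); from scipy.spatial.transform import Rotation as Ro
R=Ro.from_quat(s["orientation"]).as_matrix(); print(R)
tgt=np.array([cap[0],cap[1],320]); print("shift units",R.T@(tgt-s["tcp_pos"])/60, s["tcp_pos"])
```

```text
cap [554.4 -93.6 235. ]
cap side [547.9 -88.4 235. ]  base [545.9 -84.3   0. ]
hinge_out [ 623.6 -190.3  175. ]
free_out [ 454.2 -190.6  175. ]
free_in [ 451.8 -174.8  175. ]
hin [ 623.1 -173.   175. ]
cab bl [759.7   1.  180. ]
cab br [ 767.  -179.6  180. ]
cab fl [622.1  -4.6 180. ]
cab fr [ 626.7 -184.   180. ]
side door free top [ 450.9 -182.3  175. ] cab fl [615.1  -8.7 180. ]
turq [array([ 341.7, -297.5]), array([ 333.7, -493.9]), array([ 176.3, -484.3])]
scoop [444.    6.9  20. ] brush [ 514.8 -219.2   20. ]
[[ 1.   0.2 -0. ]
 [ 0.2 -1.   0. ]
 [ 0.  -0.  -1. ]]
shift units [ 8.7 -6.  -1.2] [ 128.2 -560.5  245.3]
```

Emit:
{"api": "step_arm", "payload": {"targets": [[0, 0, -1, 0, 0, 0, 85], [0.7, -0.5, -1.25, 0, 0, 0, 85], [8.63, -6.04, -1.25, 0, 0, 0, 85], [8.63, -6.04, -1.25, 0, 0, 0, 85], [8.63, -6.04, -1.25, 0, 0, 0, 85], [8.63, -6.04, -1.25, 0, 0, 0, 85], [8.63, -6.04, -1.25, 0, 0, 0, 85], [8.63, -6.04, -1.25, 0, 0, 0, 85], [8.63, -6.04, -1.25, 0, 0, 0, 85], [8.63, -6.04, -1.25, 0, 0, 0, 85], [8.63, -6.04, -1.25, 0, 0, 0, 85], [8.63, -6.04, -1.25, 0, 0, 0, 85], [8.63, -6.04, -1.25, 0, 0, 0, 85], [8.63, -6.04, -1.25, 0, 0, 0, 85], [8.63, -6.04, -1.25, 0, 0, 0, 85], [8.63, -6.04, -1.25, 0, 0, 0, 85]]}}

```text
time_s: 3.2
tcp_pos: [551.6, -93.0, 320.5]
orientation: [0.994, 0.111, 0.0, 0.0]
ft_force: [-0.3, 0.0, 0.1]
grip_width: 84.6
gripper_force: 0.0
```

Emit:
{"api": "step_arm", "payload": {"targets": [[0, 0, 0.8, 0, 0, 0, 85], [0, 0, 1.3, 0, 0, 0, 85], [0, 0, 1.55, 0, 0, 0, 85], [0, 0, 1.77, 0, 0, 0, 85], [0, 0, 1.77, 0, 0, 0, 85]]}}

```text
time_s: 3.82
tcp_pos: [552.0, -91.9, 213.8]
orientation: [0.994, 0.112, -0.0, -0.0]
ft_force: [-0.5, -0.0, -0.1]
grip_width: 84.9
gripper_force: 0.0
```

Run:
```python
from h import *
a=cams.capture("side")[150:250,260:380,::-1]; b=cams.capture("top")[130:230,260:380,::-1]
cv2.imwrite("pics/g.png",cv2.resize(np.hstack([a,b]),None,fx=3.3,fy=3.3,interpolation=cv2.INTER_CUBIC))
```

```text
(no output)
```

View pics/g.png

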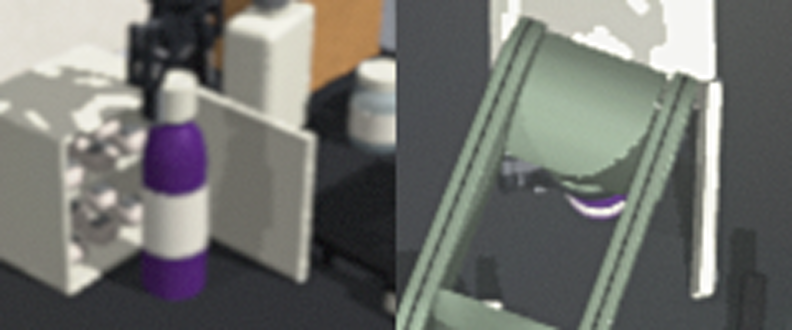

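The left finger is at about (150,95) in the side crop and the cap at (180,98). The cap looks close to the camera relative to the gripper, so I'll project the TCP and check.

Run:
```python
from h import *
s=r.read_state();p=s["tcp_pos"];print(p)
def cr(X): return (proj("side",X)-[260,150])*3.3
print("tcp",cr(p),"tip",cr(p+[0,0,-14]))
for sgn in(1,-1): print("finger tip inner",sgn,cr(p+np.array([-.22*42*sgn,.97*42*sgn,0])))
print("cap top/bot at tcp",cr([p[0],p[1],235]),cr([p[0],p[1],200]),"base",cr([p[0],p[1],0]))
# solve bottle xy for seen cap center crop (180,98)@217 and base ctr (174,285)
print(atz("side",260+180/3.3,150+98/3.3,217),atz("side",260+174/3.3,150+283/3.3,0))
```

```text
[552.89797911 -92.11004066 215.22342633]
tcp [174.85667291  98.35128896] tip [174.81585711 111.38831781]
finger tip inner 1 [152.71733831 116.09381869]
finger tip inner -1 [195.78257709  81.58120604]
cap top/bot at tcp [174.91519979  79.65713858] [174.8123142  112.51996379] base [174.28025288 282.46639512]
[547.45481178 -93.37221938 217.        ] [552.47800952 -91.21151866   0.        ]
```

The projection agrees with the picture to about 5 mm, so I'll grip and lift slightly.

Emit:
{"api": "step_arm", "payload": {"targets": [[0, 0, 0, 0, 0, 0, 36], [0, 0, 0, 0, 0, 0, 36], [0, 0, 0, 0, 0, 0, 36], [0, 0, 0, 0, 0, 0, 36], [0, 0, 0, 0, 0, 0, 36], [0, 0, 0, 0, 0, 0, 36], [0, 0, 0, 0, 0, 0, 36], [0, 0, -0.1, 0, 0, 0, 36], [0, 0, -0.3, 0, 0, 0, 36], [0, 0, -0.6, 0, 0, 0, 36], [0, 0, -0.9, 0, 0, 0, 36], [0, 0, -1.2, 0, 0, 0, 36], [0, 0, -1.2, 0, 0, 0, 36]], "force": 70}}

```text
time_s: 5.55
tcp_pos: [553.9, -92.3, 289.3]
orientation: [0.994, 0.112, 0.003, 0.001]
ft_force: [1.0, 0.5, -6.2]
grip_width: 40.6
gripper_force: 71.8
```

Emit:
{"api": "step_arm", "payload": {"targets": [[-0.01, -0.1, 0, 0, 0, 0, 36], [-0.03, -0.35, 0, 0, 0, 0, 36], [-0.05, -0.75, 0, 0, 0, 0, 36], [-0.09, -1.2, 0, 0, 0, 0, 36], [-0.12, -1.7, 0, 0, 0, 0, 36], [-0.16, -2.2, 0, 0, 0, 0, 36], [-0.19, -2.7, 0, 0, 0, 0, 36], [-0.23, -3.2, 0, 0, 0, 0, 36], [-0.26, -3.7, 0, 0, 0, 0, 36], [-0.3, -4.2, 0, 0, 0, 0, 36], [-0.33, -4.65, 0, 0, 0, 0, 36], [-0.35, -4.95, 0, 0, 0, 0, 36], [-0.36, -5.15, 0, 0, 0, 0, 36], [-0.37, -5.25, 0, 0, 0, 0, 36], [-0.37, -5.25, 0, 0, 0, 0, 36], [-0.37, -5.25, 0, 0, 0, 0, 36], [-0.37, -5.25, 0, 0, 0, 0, 36]]}}

```text
time_s: 7.68
tcp_pos: [460.6, 209.7, 286.1]
orientation: [0.994, 0.112, 0.0, 0.0]
ft_force: [1.0, -0.4, -8.5]
grip_width: 40.5
gripper_force: 72.1
```

Run:
```python
from h import *
a=cams.capture("side")[180:340,190:340,::-1]; b=cams.capture("top")[130:290,150:300,::-1]
cv2.imwrite("pics/p.png",cv2.resize(np.hstack([a,b]),None,fx=2.6,fy=2.6,interpolation=cv2.INTER_CUBIC))
s=r.read_state();p=s["tcp_pos"];print(p,s["orientation"],s["ft_force"],s["grip_width"])
print("expected base px in crop",(proj("side",[p[0],p[1],p[2]-214])-[190,180])*2.6)
```

```text
[460.49510141 209.85789004 286.09173271] [9.93735019e-01 1.11761833e-01 5.10923666e-06 6.52767358e-05] [ 0.3134839  -0.40336144 -7.84687929] 40.51528042982048
expected base px in crop [187.67553433 251.56724335]
```

View pics/p.png

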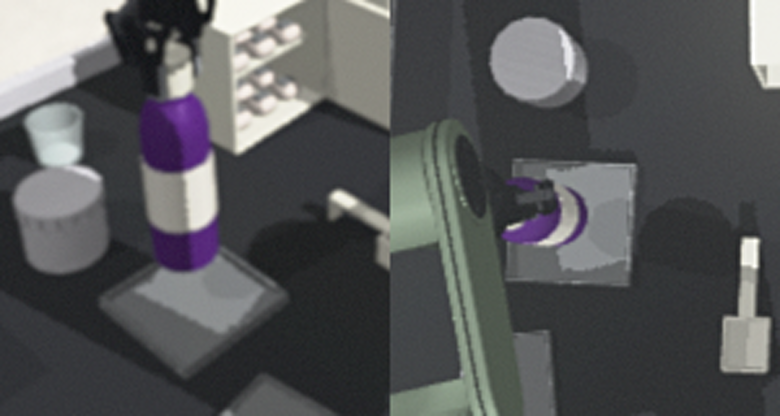

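The bottle hangs nearly upright over the large tray; its base is at (186,258) in the crop, close to the (188,252) I predicted. I'll lower it.

Emit:
{"api": "step_arm", "payload": {"targets": [[0, 0, 0.2, 0, 0, 0, 36], [0, 0, 0.5, 0, 0, 0, 36], [0, 0, 0.75, 0, 0, 0, 36], [0, 0, 0.9, 0, 0, 0, 36], [0, 0, 1.0, 0, 0, 0, 36], [0, 0, 1.05, 0, 0, 0, 36], [0, 0, 1.08, 0, 0, 0, 36], [0, 0, 1.1, 0, 0, 0, 36], [0, 0, 1.1, 0, 0, 0, 36]]}}

```text
time_s: 8.9
tcp_pos: [460.4, 210.3, 220.3]
orientation: [0.994, 0.112, 0.0, -0.0]
ft_force: [-1.1, -0.2, -7.3]
grip_width: 40.5
gripper_force: 72.1
```

Emit:
{"api": "step_arm", "payload": {"targets": [[0, 0, 0.02, 0, 0, 0, 36], [0, 0, 0.04, 0, 0, 0, 36], [0, 0, 0.04, 0, 0, 0, 36]]}}

```text
time_s: 9.28
tcp_pos: [461.1, 210.5, 219.1]
orientation: [0.994, 0.112, 0.001, -0.0]
ft_force: [-0.4, 0.5, 0.1]
grip_width: 40.4
gripper_force: 72.7
```

Emit:
{"api": "step_arm", "payload": {"targets": [[0, 0, 0.02, 0, 0, 0, 36], [0, 0, 0.03, 0, 0, 0, 36], [0, 0, 0.03, 0, 0, 0, 36]]}}

```text
time_s: 9.65
tcp_pos: [461.9, 210.6, 219.1]
orientation: [0.994, 0.112, 0.002, -0.0]
ft_force: [-1.7, -1.5, 9.1]
grip_width: 40.7
gripper_force: 73.5
```

Emit:
{"api": "step_arm", "payload": {"targets": [[0, 0, -0.02, 0, 0, 0, 36], [0, 0, -0.02, 0, 0, 0, 44], [0, 0, -0.02, 0, 0, 0, 52], [0, 0, -0.02, 0, 0, 0, 65], [0, 0, -0.02, 0, 0, 0, 85], [0, 0, -0.02, 0, 0, 0, 85], [0, 0, -0.02, 0, 0, 0, 85], [0, 0, -0.2, 0, 0, 0, 85], [0, 0, -0.6, 0, 0, 0, 85], [0, 0, -1.2, 0, 0, 0, 85], [0, 0, -1.7, 0, 0, 0, 85], [0, 0, -1.7, 0, 0, 0, 85]]}}

```text
time_s: 11.15
tcp_pos: [462.2, 210.8, 322.0]
orientation: [0.994, 0.112, 0.004, -0.001]
ft_force: [0.2, 0.2, -0.6]
grip_width: 85.1
gripper_force: 0.0
```

Run:
```python
from h import *
np.set_printoptions(precision=1,suppress=True)
a=cams.capture("side")
cv2.imwrite("pics/rel.png",cv2.resize(a[150:350,190:390,::-1],None,fx=3,fy=3,interpolation=cv2.INTER_CUBIC))
s=r.read_state();print(s["tcp_pos"],s["joints"])
for d in cams.outline_of("side","bottle")[:1]:
    print(d["rect"])
for z in(4,235): print((proj("side",[460,210,z])-[190,150])*3)
```

```text
[461.1 210.5 319.7] [0.3 0.  1.6 0.  1.5 1.6]
[246.1, 219.7, 274.7, 306.8]
[221.8 437. ]
[203.1 227.7]
```

View pics/rel.png

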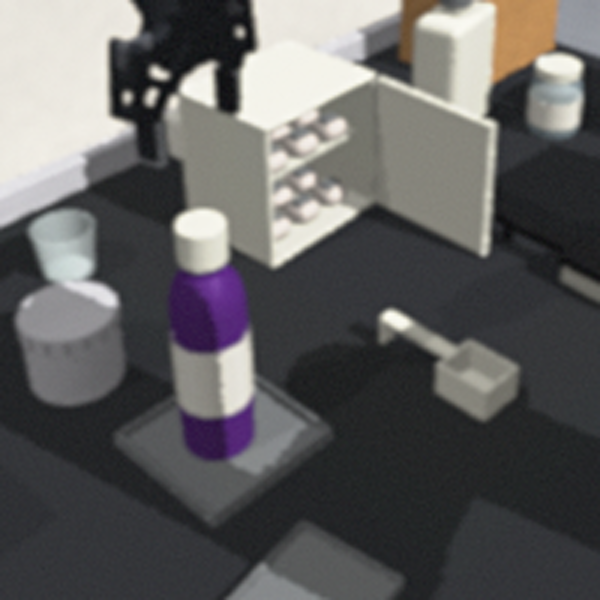

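The bottle stands upright inside the tray, base at about (220,445). Next I'll close the fingers and move to the door's outer side.

Emit:
{"api": "step_arm", "payload": {"targets": [[-0.15, 0.9, 0, 0, 0, 0, 0], [-0.3, 1.8, 0, 0, 0, 0, 0], [-0.45, 2.7, 0, 0, 0, 0, 0], [-0.6, 3.6, 0, 0, 0, 0, 0], [-0.73, 4.5, 0, 0, 0, 0, 0], [-0.88, 5.4, 0, 0, 0, 0, 0], [-1.03, 6.3, 0, 0, 0, 0, 0], [-1.15, 7.1, 0, 0, 0, 0, 0], [-1.22, 7.5, 0, 0, 0, 0, 0], [-1.22, 7.5, 0, 0, 0, 0, 0], [-1.22, 7.5, 0.8, 0, 0, 0, 0], [-1.22, 7.5, 1.6, 0, 0, 0, 0], [-1.22, 7.5, 2.4, 0, 0, 0, 0], [-1.22, 7.5, 2.92, 0, 0, 0, 0], [-1.22, 7.5, 2.92, 0, 0, 0, 0], [-1.22, 7.5, 2.92, 0, 0, 0, 0]]}}

```text
time_s: 13.25
tcp_pos: [490.2, -244.2, 144.1]
orientation: [0.994, 0.113, 0.001, 0.001]
ft_force: [0.7, -0.2, 0.7]
grip_width: 0.1
gripper_force: 0.0
```

Run:
```python
from h import *
np.set_printoptions(precision=2,suppress=True)
from scipy.spatial.transform import Rotation as Ro
s=r.read_state();p=s["tcp_pos"];R=Ro.from_quat(s["orientation"]).as_matrix();print(p,s["ft_force"],s["joints"])
H=np.array([624,-180]);
for t in np.radians([90,80,70,60,50,40,30,20,10,5,0,-1.5]):
    c=H+135*np.array([-np.sin(t),np.cos(t)])+(10+16.5)*np.array([-np.cos(t),-np.sin(t)])
    print(round(np.degrees(t)),c,(R.T@np.array([*(c-p[:2]),0])/60)[:2])
```

```text
[ 490.24 -244.21  144.13] [ 0.73 -0.19  0.69] [-0.62  0.25  1.71  0.    1.18  0.72]
90 [ 489.  -206.5] [ 0.12 -0.62]
80 [ 486.45 -182.65] [ 0.17 -1.01]
70 [ 488.08 -158.73] [ 0.28 -1.4 ]
60 [ 493.84 -135.45] [ 0.46 -1.75]
50 [ 503.55 -113.52] [ 0.7  -2.07]
40 [516.92 -93.62] [ 1.   -2.35]
30 [533.55 -76.34] [ 1.33 -2.56]
20 [552.93 -62.21] [ 1.7  -2.72]
10 [574.46 -51.65] [ 2.09 -2.81]
5 [585.83 -47.82] [ 2.29 -2.83]
0 [597.5 -45. ] [ 2.49 -2.83]
-2 [601.04 -44.35] [ 2.55 -2.83]
```

Emit:
{"api": "step_arm", "payload": {"targets": [[0.06, -0.35, 0, 0, 0, 0, 0], [0.12, -0.62, 0, 0, 0, 0, 0], [0.14, -0.82, 0, 0, 0, 0, 0], [0.17, -1.01, 0, 0, 0, 0, 0], [0.22, -1.2, 0, 0, 0, 0, 0], [0.28, -1.4, 0, 0, 0, 0, 0], [0.37, -1.58, 0, 0, 0, 0, 0], [0.46, -1.75, 0, 0, 0, 0, 0], [0.58, -1.92, 0, 0, 0, 0, 0], [0.7, -2.07, 0, 0, 0, 0, 0], [0.85, -2.21, 0, 0, 0, 0, 0], [1.0, -2.35, 0, 0, 0, 0, 0], [1.16, -2.46, 0, 0, 0, 0, 0], [1.33, -2.56, 0, 0, 0, 0, 0], [1.51, -2.65, 0, 0, 0, 0, 0], [1.7, -2.72, 0, 0, 0, 0, 0], [1.9, -2.77, 0, 0, 0, 0, 0], [2.09, -2.81, 0, 0, 0, 0, 0], [2.29, -2.83, 0, 0, 0, 0, 0], [2.29, -2.83, 0, 0, 0, 0, 0]]}}

```text
time_s: 15.75
tcp_pos: [585.7, -48.1, 142.1]
orientation: [0.994, 0.112, -0.0, -0.0]
ft_force: [-0.2, 0.6, 1.2]
grip_width: 0.2
gripper_force: 0.0
```

Next I'll push in small steps until the force shows the stop.

Emit:
{"api": "step_arm", "payload": {"targets": [[0.1, 0.02, 0, 0, 0, 0, 0], [0.16, 0.03, 0, 0, 0, 0, 0], [0.2, 0.04, 0, 0, 0, 0, 0], [0.24, 0.05, 0, 0, 0, 0, 0], [0.24, 0.05, 0, 0, 0, 0, 0]]}}

```text
time_s: 16.38
tcp_pos: [596.6, -48.2, 142.3]
orientation: [0.994, 0.112, -0.004, -0.001]
ft_force: [-11.7, -0.2, 4.8]
grip_width: -0.1
gripper_force: 0.0
```

Run:
```python
from h import *
a=cams.capture("side")[140:260,230:370,::-1]; b=cams.capture("top")[90:210,260:400,::-1]
cv2.imwrite("pics/d.png",cv2.resize(np.hstack([a,b]),None,fx=2.8,fy=2.8,interpolation=cv2.INTER_CUBIC))
```

```text
(no output)
```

View pics/d.png

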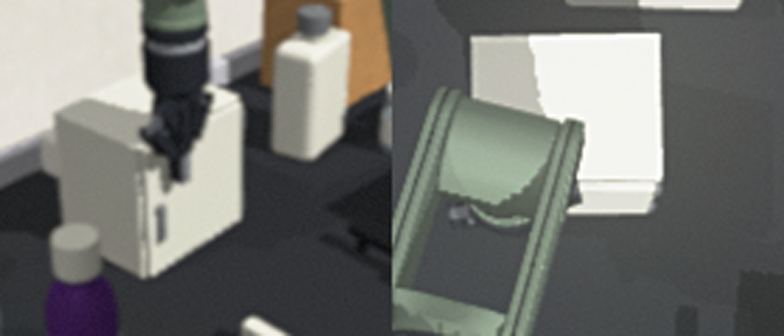

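The door looks shut in both views, its free edge at (145,200) lying against the cabinet, and the finger meets 12 N. I'll press once more lightly, then back straight off and up.

Emit:
{"api": "step_arm", "payload": {"targets": [[0.04, 0.01, 0, 0, 0, 0, 0], [0.04, 0.01, 0, 0, 0, 0, 0]]}}

```text
time_s: 16.73
tcp_pos: [596.7, -48.2, 142.3]
orientation: [0.994, 0.112, -0.007, -0.001]
ft_force: [-18.7, -0.2, 10.9]
grip_width: -0.0
gripper_force: 0.0
```

Emit:
{"api": "step_arm", "payload": {"targets": [[-0.1, -0.02, 0, 0, 0, 0, 0], [-0.4, -0.1, 0, 0, 0, 0, 0], [-0.9, -0.2, 0, 0, 0, 0, 0], [-1.5, -0.3, -0.3, 0, 0, 0, 0], [-1.9, -0.4, -1, 0, 0, 0, 0], [-1.9, -0.4, -2, 0, 0, 0, 0], [-1.9, -0.4, -3, 0, 0, 0, 0], [-1.9, 1, -3, 0, 0, 0, 0], [-1.9, 2, -3, 0, 0, 0, 0], [-1.9, 3, -3, 0, 0, 0, 0], [-1.9, 3, -3, 0, 0, 0, 0]]}}

```text
time_s: 18.1
tcp_pos: [531.9, -253.0, 322.5]
orientation: [0.994, 0.11, 0.0, 0.001]
ft_force: [0.1, 1.0, -0.1]
grip_width: -0.5
gripper_force: 0.0
```

Run:
```python
from h import *
a=cams.capture("side")[140:340,190:400,::-1]; b=cams.capture("top")[90:290,170:380,::-1]
cv2.imwrite("pics/f.png",cv2.resize(np.hstack([a,b]),None,fx=1.9,fy=1.9,interpolation=cv2.INTER_CUBIC))
s=r.read_state();print(s["time_s"],s["tcp_pos"],s["ft_force"])
```

```text
18.2 [ 531.64946146 -250.83335337  322.33024579] [ 0.04549717  0.65950547 -0.15091185]
```

View pics/f.png

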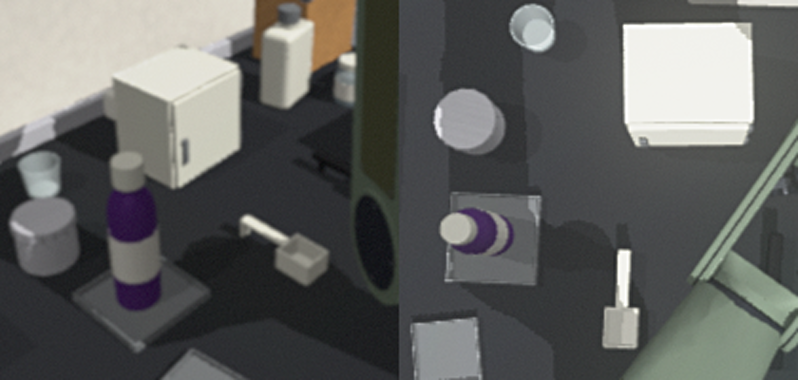

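The final view shows the door flush shut (handle at (185,150)), the bottle upright in the large tray, and the scoop and tin where they were.

```bash
python3 -c "
from station import r
print(r.hand_in())"
```

```text
the job is handed in; nothing more can be done
None
```

The purple bottle stands upright in the large drip tray, the cabinet door was then swung fully shut, and the job was handed in after about 18 s with the final pictures showing nothing else moved.

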